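# Hang the drained-instrument basket from an S-hook on the bench rail

### The job

Take the steel S-hook off its parking bracket, hook it over the bench rail and get it to drop fully into the groove of the blue sleeve (slide it along until it falls in), and let go of it there. Then hang the instrument basket by its bail in the hook's lower curl so that it hangs free and level off the bench, and let go. Work gently, without forcing the hook against the rail or the basket against the hook, and leave the bottle, the tape roll and the blue kit box where they are.

Things in the scene. Friction and masses are not known exactly. Their poses are not given: they have to be found in the camera images.
- rail_mid (a point): Middle of the axis of the bench rail: a fixed level steel bar, 10 mm diameter, 260 mm above the bench. y runs along the bar, z up, x to the side away from the robot (yaw within 0.15 rad of the base). A hook's upper curl centre lies 3 mm below this axis when it rests on the sleeve, 7 mm below when it has dropped into the groove.
- stand: Fixed rail stand; origin on the bench under rail_mid, same axes. 16 mm posts 200 mm to either side. A blue sleeve, 18 mm diameter, 232 mm long, is clamped round the bar; a square-edged groove 12 mm wide at its middle goes down to the 10 mm bar. The groove lies anywhere up to 45 mm to either side of rail_mid along y: not measured, to be felt or seen. The sleeve does not slip.
- peg_mid (a point): Middle of the parking bracket's peg: a fixed level bar, 10 mm diameter, 130 mm above the bench, 58 mm free between two side arms. Its y axis runs along the peg; the arms lead in +x to an upright plate 60 mm behind the peg. The space on its -x side and above is free.
- hook: S-hook of 8 mm steel rod, 0.1 kg, hanging at the start over the parking peg, free to swing. Origin: centre of the upper curl; the hook lies in its x-z plane, z up. Upper curl: half circle of inner radius 12 mm above the origin, open tip on the +x side ending 11 mm below the origin. Shank slants from (x -16, z 0) to (x +16, z -75) mm. Lowest point z -95 mm.
- hook_upper (a point): Centre of the hook's upper curl (hook's origin and axes). To get on or off a bar the hook moves along x, with its open +x tip leading on, and this point at least 24 mm above the axis of the sleeved rail (20 mm for the bare peg); the top of the rod is 20 mm above this point.
- hook_seat (a point): Where the axis of a hung bail lies in the hook's lower curl, 83 mm below the hook's origin, hook's axes. The lower curl is a half circle of inner radius 12 mm round the point 8 mm above this one, open upwards; its free tip is on the -x side, 16 mm out, and ends 17 mm above this point: a bail comes in from -x above the tip, then down.
- hook_grip (a point): Centre of the hook's orange grip block, 22 (x) x 10 (y) x 26 (z) mm, at x -36 mm from the hook's origin; to be pinched from above across y. Hook's axes.
- basket: Steel instrument basket, 0.18 to 0.33 kg, open box 136 (x) x 80 (y) x 45 (z) mm. Origin: middle of the underside, below the bail; z up. A rigid bail of 8 mm rod arches over it: legs at y -37 and +37 mm, level top bar 50 mm long along y, axis 130 mm above the underside. It hangs about level from the bail's middle.
- bail (a point): Middle of the axis of the bail's top bar (8 mm rod), 130 mm above the basket's underside. Basket's axes.
- basket_grip (a point): Centre of the basket's green grip block, 20 (x) x 14 (y) x 44 (z) mm, on a flat upright at the basket's -x end: 70 mm to -x of bail and 60 mm above it; to be pinched from above across y, which keeps the gripper clear of the rail. Basket's axes.
- bottle: Amber glass bottle, 60 mm diameter, 130 mm tall, beyond the rail; bystander. Origin: middle of the underside.
- tape: White tape roll lying flat, 76 mm diameter, 20 mm high, on the robot's side of the rail; bystander. Origin: middle of the underside.
- kit: Blue plastic kit box, 100 x 60 x 35 mm, beyond the rail; bystander. Origin: middle of the underside.
Mind the look-alikes: they are no part of the job. Of the things shaped like the hook, the steel one is meant. Of the things that look like the basket, take the one that is farthest from the robot's base at the start.

How it is judged:
By the outcome, as a careful person would: the job done as asked, in the order asked, and still so for the second after the job is handed in, with the robot touching nothing.
It also fails if it takes over 72 s, if anything falls off the work surface, if the arm or the gripper's body presses on something with over 40 N, if the wrist force passes 120 N, or if a joint passes its speed limit or range.

### The arm

A 6-joint arm with a two-finger parallel gripper is mounted at the origin on the work surface. World frame = base frame: x ahead of the robot, y to its left, z up, the work surface at z = 0. Lengths are in m, angles in rad, forces in N, time in s.
With the tool pointing down it reaches from about 0.375 to 0.9 m from the base axis. Payload 3.1 kg.
Tool frame: the origin (TCP) lies on the front face of the gripper's body, between the roots of the fingers; the fingertips stand 70 mm ahead of it and the grasp point (between the pads) lies 51 mm ahead of it; z points along the fingers, y is the line along which they close (so a half turn about z gives the same grasp; the last joint's range is limited). The gripper opens to 87 mm and grips with 3 to 60 N. Pads are 19 mm wide; open, the fingers measure 117 mm over their backs; the gripper's body (75 mm by 190 mm) begins 51 mm behind the grasp point.
Start: joints at [0.962, 0.527, 1.433, -0, 1.181, -0.178], TCP at [0.261, 0.568, 0.292] pointing down, gripper open.
Joint ranges: [-3.08, 3.08], [-0.75, 2.2], [0.22, 2.44], [-1.43, 4.57], [0, 2.65], [-2.85, 2.85]. Speed limits (rad/s): [2.79, 2.79, 3.14, 3.14, 3.14, 3.14].

### API

Orientations are given as a unit quaternion [x, y, z, w].
In Python, from rig import robot, cams, ticket gives the robot as it stands. The module is installed in compiled form; this text tells all that it offers.
- The arm moves only by the shell command python3 -m crank 'ROWS' [FORCE]. ROWS is JSON, a list of rows, each a list of 7 numbers: the shift along the tool's x, y, z in cm, then the turn, a rotation vector about the tool's x, y, z in rad, then the closure, from 0 (fully open) to 1 (shut). A call has 1 to 5 rows; each row shifts and turns the commanded pose from where the row before left it, along the tool's axes as they then stand; what a row does not reach is not made up. A row lasts 1/8 s, in which the tool goes at most 62.5 mm and 10.7 degrees, less where a joint would pass 70% of its speed; a pose out of reach is approached as far as the arm can. A call is refused whole if a number of a shift passes 6.25 or a number of a turn 0.188, either way. A call with a gripper value outside its range is refused whole. The fingers move at their own pace and stop on an object; FORCE is the grip in N (left out, the last holds). Time passes only in rows, so rows that do not move let the fingers close. It gives the time, the measured TCP pose, the force, the opening and the grip force at its end, in the units of the state.
- robot.get_obs(): the state, without advancing time (a new reading comes with each control period).
- cams.camera(name): name is "side" or "top" or "wrist"; returns the picture (420x560x3 uint8, red, green, blue); there is no depth.
- cams.camera_info(name): a dict with "intrinsics" (3x3 intrinsics, pixels), "pose" (4x4, takes a point from camera to world coordinates). Camera axes: x right, y down, z forward; pixel columns grow to the right and rows downward; lengths in m; the calibration is good to about 2 mm. A picture is of the moment at which its call begins: read the wrist's pose just before it. camera_info takes no time and is no camera call; for the wrist camera it gives the pose at the moment of the call.
- ticket.hand_in(): hands the job in; it is judged then, once.
The state is a dict: "time": time; "q": joint angles; "joint_velocities": joint speeds; "joint_torque": joint torques, N m; "position": TCP position; "tool_rot": TCP orientation; "ft_force": force on the tool from outside, world axes, zero at the start; "moment": the same for the moment, N m; "grip_width": finger opening in m; "grip_force": force on a finger pad.
Only numpy, scipy, OpenCV 4.12 (cv2) and the standard library are available. Lean on these libraries where they do the work, as an engineer would, in place of code of your own. Each camera call takes 0.05 s, during which the arm holds its last target. There are 200 camera calls.

## Working session

There is one attempt and no reset: what is moved stays moved. The work goes in short steps, Python scripts to look and compute and a shell command to move; the robot and the scene stay as the last step left them, time stands still between calls to the robot, and variables do not carry over. Pictures are saved under pics/ and viewed, at most 10 in all, crops included, and the job is handed in when it is done.

```bash
mkdir -p pics; cat > h.py <<'E'
import numpy as np, cv2
from rig import robot, cams, ticket
from scipy.spatial.transform import Rotation as R
def snap(n,f):
    i=cams.camera_info(n); im=cams.camera(n); cv2.imwrite('pics/'+f,im[:,:,::-1]); np.savez('pics/'+f+'.npz',K=i['intrinsics'],T=i['pose'],im=im); return im
def load(f): return np.load('pics/'+f+'.npz')
def ray(f,uv):
    d=load(f);K,T=d['K'],d['T']; v=T[:3,:3]@np.linalg.inv(K)@[uv[0],uv[1],1]; return T[:3,3],v/np.linalg.norm(v)
def onz(f,uv,z):
    o,v=ray(f,uv); return o+v*(z-o[2])/v[2]
def cross(f,a,g,b):
    o,v=ray(f,a);p,w=ray(g,b); A=np.c_[v,-w]; s=np.linalg.lstsq(A,p-o,rcond=None)[0]
    x,y=o+v*s[0],p+w*s[1]; return (x+y)/2,np.linalg.norm(x-y)
def proj(f,P):
    d=load(f);K,T=d['K'],d['T']; c=T[:3,:3].T@(np.asarray(P)-T[:3,3]); return (K@c/c[2])[:2]
E
python3 - <<'E'
from h import *
np.set_printoptions(precision=4,suppress=True)
for n in('side','top'): snap(n,n+'0.png'); i=cams.camera_info(n); print(n,i['pose'],i['intrinsics'][0,0])
o=robot.get_obs(); print(o); print(R.from_quat(o['tool_rot']).as_matrix())
E
```

```text
side [[ 0.8536 -0.3348  0.3991  0.0265]
 [-0.5207 -0.5286  0.6704 -0.8209]
 [-0.0135 -0.7801 -0.6255  0.8937]
 [ 0.      0.      0.      1.    ]] 454.0393014170668
top [[ 0.0168 -0.9858  0.1671  0.2483]
 [-0.9998 -0.0181 -0.0065 -0.045 ]
 [ 0.0094 -0.167  -0.9859  1.6099]
 [ 0.      0.      0.      1.    ]] 454.51891698944223
{'time': 0.1, 'q': array([ 0.9615,  0.5284,  1.4338,  0.    ,  1.1814, -0.1785]), 'joint_velocities': array([-0.0009, -0.0036, -0.0014,  0.0008, -0.0013,  0.0014]), 'joint_torque': array([  0.0001, -44.0984, -17.715 ,   0.0635,   0.0534,  -0.0001]), 'position': array([0.2607, 0.5675, 0.2914]), 'tool_rot': array([ 0.2137,  0.9769, -0.0009, -0.0004]), 'ft_force': array([-0.3618, -0.4512, -0.3804]), 'moment': array([-0.0177, -0.0308, -0.0146]), 'grip_force': 0.0, 'grip_width': 0.08678304246871081}
[[-0.9086  0.4176 -0.0011]
 [ 0.4176  0.9086 -0.0016]
 [ 0.0003 -0.0019 -1.    ]]
```

View pics/side0.png

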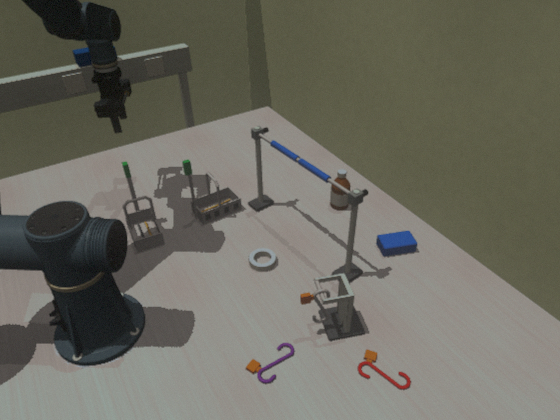

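View pics/top0.png

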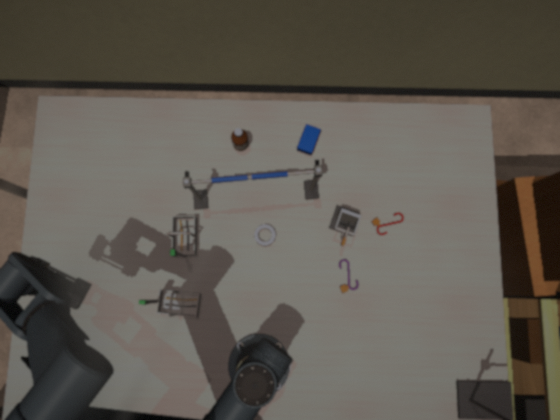

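The side view shows the steel hook on its bracket with its grip at (306,297). The purple hook (275,362) and red hook (385,372) lying on the bench are decoys. Basket candidates are (145,220) with green grip (126,170), and (216,205) with green grip (187,167). In the top view they are at (180,300) and (185,235), and the groove shows at about (249,177).

```bash
python3 - <<'E'
from h import *
np.set_printoptions(precision=4,suppress=True)
def blobs(f,lo,hi,mn):
    hsv=cv2.cvtColor(load(f)['im'],cv2.COLOR_RGB2HSV); m=cv2.inRange(hsv,lo,hi)
    n,_,s,c=cv2.connectedComponentsWithStats(m)
    return [(c[i].round(1),s[i].tolist()) for i in range(1,n) if s[i,4]>=mn]
for f in('side0.png','top0.png'):
    for nm,lo,hi in(('orange',(5,150,90),(18,255,255)),('green',(45,100,40),(85,255,255)),('blue',(100,150,60),(125,255,255))):
        print(f,nm); [print('  ',b) for b in blobs(f,lo,hi,8)]
a=cv2.resize(load('side0.png')['im'][110:350,110:390],(560,480),interpolation=cv2.INTER_CUBIC)
b=cv2.resize(load('top0.png')['im'][150:330,140:400],(780,540),interpolation=cv2.INTER_CUBIC)
b=cv2.convertScaleAbs(b,alpha=1.6,beta=10)
cv2.imwrite('pics/topc.png',b[:,:,::-1])
a=cv2.resize(load('side0.png')['im'][150:350,110:377],(800,600),interpolation=cv2.INTER_CUBIC);a=cv2.convertScaleAbs(a,alpha=1.6,beta=10)
cv2.imwrite('pics/sidec.png',a[:,:,::-1])
E
```

```text
side0.png orange
   (array([305.8, 295. ]), [301, 293, 12, 5, 34])
   (array([370.2, 355.9]), [365, 350, 12, 13, 109])
   (array([253.4, 366. ]), [247, 360, 14, 12, 113])
side0.png green
   (array([185.8, 161.2]), [183, 160, 7, 4, 16])
   (array([124.4, 163.4]), [123, 162, 4, 4, 15])
side0.png blue
   (array([81. , 50.7]), [74, 48, 15, 6, 63])
   (array([284.6, 149.6]), [272, 141, 26, 18, 97])
   (array([314.1, 168.9]), [300, 159, 29, 20, 120])
   (array([396.4, 239.4]), [378, 231, 38, 17, 447])
top0.png orange
   (array([532.2, 236.7]), [515, 177, 43, 119, 1715])
   (array([376., 222.]), [373, 219, 7, 8, 29])
   (array([343.8, 287.8]), [342, 286, 5, 5, 20])
top0.png green
   (array([172.5, 252. ]), [171, 250, 4, 5, 20])
   (array([142. , 301.5]), [140, 301, 5, 2, 10])
top0.png blue
   (array([308.3, 139.1]), [298, 126, 22, 27, 366])
   (array([270.3, 174.8]), [254, 173, 32, 5, 85])
   (array([222.2, 179. ]), [214, 178, 18, 3, 29])
```

View pics/sidec.png

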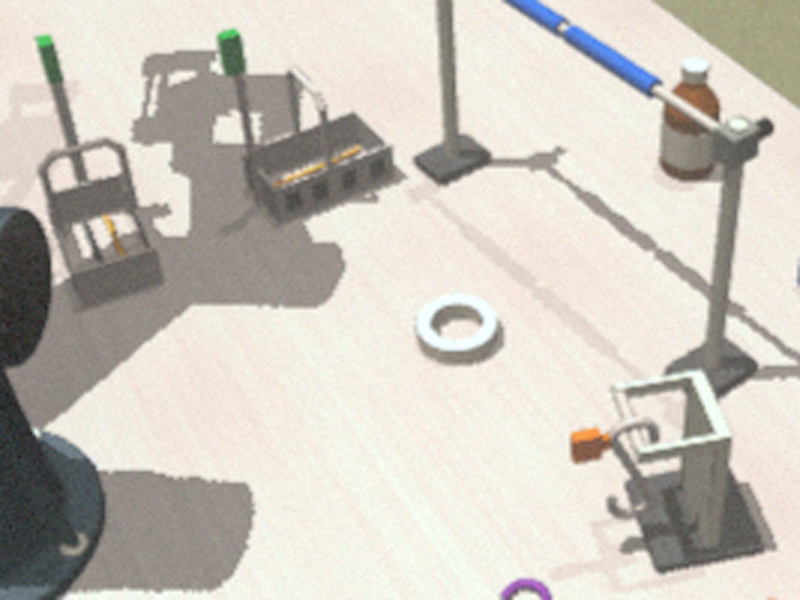

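View pics/topc.png

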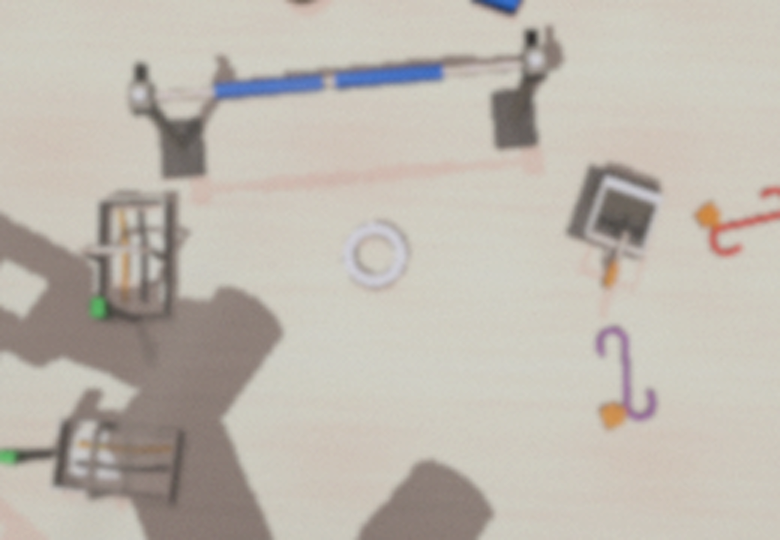

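The crops confirm it:
- **Steel hook:** grey, hanging on the bracket, with its orange grip at topc (610,272).
- **Basket:** the farther one is at topc (138,255), with its green grip at (98,307).
- **Groove:** at topc (329,82) and sidec (565,27).

```bash
python3 - <<'E'
from h import *
np.set_printoptions(precision=4,suppress=True)
S,T='side0.png','top0.png'
s=lambda u,v:(110+u/3,150+v/3); t=lambda u,v:(140+u/3,150+v/3)
print('hookgrip',cross(S,s(590,444),T,t(610,272)))
print('groove',cross(S,s(565,27),T,t(329,82)),onz(T,t(329,82),.265))
print('rail ends z.26',onz(T,t(140,93),.27),onz(T,t(535,60),.27))
print('sleeve ends',onz(T,t(216,91),.265),onz(T,t(441,72),.265))
print('basket grip',cross(S,s(232,53),T,t(98,307)), 'other',cross(S,s(50,60),T,t(8,456)))
print('grip on z.212',onz(T,t(98,307),.212))
print('basket rim corners z.045',[onz(T,t(*p),.045)[:2] for p in((104,203),(172,195),(170,318),(104,315))])
print('bail top .134',[onz(T,t(*p),.134)[:2] for p in((85,248),(130,249))])
print('peg arms z.13',[onz(T,t(*p),.135)[:2] for p in((610,178),(662,190),(587,235),(640,255))])
print('tape,bottle,kit',[onz(T,p,h)[:2] for p,h in(((265.5,235),.02),((240,136),.1),((308.3,139),.035))])
E
```

```text
hookgrip (array([ 0.4139, -0.2736,  0.1222]), np.float64(0.00301126828900692))
groove (array([0.5875, 0.0317, 0.264 ]), np.float64(0.0009107412550726101)) [0.5877 0.0314 0.265 ]
rail ends z.26 [0.5714 0.2211 0.27  ] [ 0.6134 -0.177   0.27  ]
sleeve ends [0.5761 0.1454 0.265 ] [ 0.6003 -0.082   0.265 ]
basket grip (array([0.3618, 0.27  , 0.186 ]), np.float64(0.00036892376479680076)) other (array([0.2088, 0.3533, 0.1859]), np.float64(0.0014549954195568191))
grip on z.212 [0.3599 0.2642 0.212 ]
basket rim corners z.045 [array([0.4939, 0.3009]), array([0.5048, 0.2226]), array([0.3621, 0.2183]), array([0.3642, 0.2938])]
bail top .134 [array([0.43  , 0.2991]), array([0.4298, 0.2502])]
peg arms z.13 [array([ 0.5178, -0.2731]), array([ 0.5055, -0.3302]), array([ 0.454 , -0.2475]), array([ 0.4331, -0.3052])]
tape,bottle,kit [array([ 0.4419, -0.0159]), array([0.776 , 0.0783]), array([ 0.7923, -0.1636])]
```

```bash
cat >> h.py <<'E'
np.set_printoptions(precision=4,suppress=True)
def go(*wps):
    "grasp-point waypoints (x,y,z,yaw): shift cm in tool axes as they stand, then turn"
    o=robot.get_obs(); p=np.array(o['position']); r=R.from_quat(o['tool_rot'])
    for x,y,z,a in wps:
        t=np.array([x,y,z+.051]); c,s=np.cos(a),np.sin(a)
        n=R.from_matrix(np.array([[-c,-s,0],[-s,c,0],[0,0,-1.]]))
        print('shift',(r.inv().apply(t-p)*100).round(2),'then turn',(r.inv()*n).as_rotvec().round(3)); p,r=t,n
def st():
    o=robot.get_obs(); r=R.from_quat(o['tool_rot']); g=o['position']+r.apply([0,0,.051]); m=r.as_matrix()
    print('t%.2f'%o['time'],'grasp',g.round(4),'yaw%.3f'%np.arctan2(-m[0,1],m[1,1]),'zax',m[:,2].round(3),'F',o['ft_force'].round(2),'w%.4f'%o['grip_width'],'gf%.1f'%o['grip_force'])
E
python3 - <<'E'
from h import *
go((.45,.1,.28,-.43),(.375,-.26,.24,-.35)); i=cams.camera_info('wrist'); print(i['pose'],i['intrinsics'][0,0])
E
```

```text
shift [-36.72 -34.58  -3.91] then turn [-0.002 -0.    -0.001]
shift [ -8.19 -35.85   4.  ] then turn [ 0.    0.   -0.08]
[[ 0.4169  0.871   0.2601  0.1888]
 [ 0.9089 -0.3983 -0.1231  0.602 ]
 [-0.0036  0.2877 -0.9577  0.3842]
 [ 0.      0.      0.      1.    ]] 300.6205894643732
```

```bash
python3 -m crank '[[-5.25,-4.94,-0.56,0,0,0,0],[-5.25,-4.94,-0.56,0,0,0,0],[-5.25,-4.94,-0.56,0,0,0,0],[-5.25,-4.94,-0.56,0,0,0,0],[-5.25,-4.94,-0.56,0,0,0,0]]' && python3 -m crank '[[-5.25,-4.94,-0.56,0,0,0,0],[-5.25,-4.94,-0.56,0,0,0,0],[-1.37,-5.98,0.67,0,0,0,0],[-1.37,-5.98,0.67,0,0,0,0],[-1.37,-5.98,0.67,0,0,0,0]]' && python3 -m crank '[[-1.37,-5.98,0.67,0,0,0,0.35],[-1.37,-5.98,0.67,0,0,0,0.35],[-1.37,-5.98,0.67,0,0,-0.08,0.35],[0,0,0,0,0,0,0.35]]'; python3 - <<'E'
from h import *
st(); snap('wrist','w1.png'); st()
E
```

```text
time: 0.72
position: [0.3783, 0.2773, 0.3164]
tool_rot: [0.213, 0.977, -0.0, 0.0]
ft_force: [0.9, -0.6, -0.2]
grip_width: 0.087
grip_force: 0.0
time: 1.35
position: [0.3866, -0.0183, 0.3058]
tool_rot: [0.214, 0.977, -0.0, 0.0]
ft_force: [1.1, -1.0, -0.8]
grip_width: 0.087
grip_force: 0.0
time: 1.85
position: [0.3492, -0.2012, 0.2857]
tool_rot: [0.178, 0.984, -0.001, 0.0]
ft_force: [0.9, 0.3, -0.1]
grip_width: 0.0589
grip_force: 0.0
t1.85 grasp [ 0.3493 -0.2012  0.2347] yaw-0.359 zax [ 0.001 -0.002 -1.   ] F [ 0.88  0.27 -0.13] w0.0589 gf0.0
t1.90 grasp [ 0.349  -0.1984  0.2346] yaw-0.357 zax [-0.001  0.001 -1.   ] F [ 0.82  0.56 -0.41] w0.0585 gf0.0
```

View pics/w1.png

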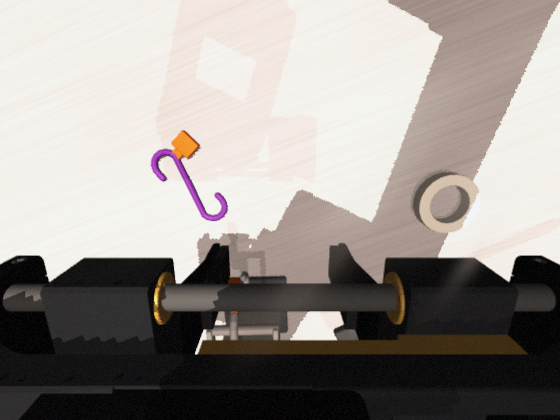

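The view looks back towards the base, with the purple decoy at (190,185) and the steel hook hidden behind the gripper bar at about (235,290). I'll move the hand further out so the camera is over the hook.

```bash
python3 - <<'E'
from h import *
go((.455,-.29,.25,-.357))
E
```

```text
shift [-13.13  -4.88  -1.56] then turn [ 0.001 -0.001  0.   ]
```

```bash
python3 -m crank '[[-3.3,-1.2,-0.4,0,0,0,0.35],[-3.3,-1.2,-0.4,0,0,0,0.35],[-3.3,-1.2,-0.4,0,0,0,0.35],[-3.3,-1.2,-0.4,0,0,0,0.35],[0,0,0,0,0,0,0.35]]'; python3 - <<'E'
from h import *
st(); snap('wrist','w2.png'); st()
E
```

```text
time: 2.52
position: [0.4594, -0.2866, 0.3021]
tool_rot: [0.173, 0.985, -0.0, 0.001]
ft_force: [-0.4, -0.1, -0.1]
grip_width: 0.0567
grip_force: 0.0
t2.52 grasp [ 0.4594 -0.2866  0.2511] yaw-0.348 zax [ 0.001 -0.001 -1.   ] F [-0.36 -0.14 -0.05] w0.0567 gf0.0
t2.58 grasp [ 0.4578 -0.2852  0.2506] yaw-0.348 zax [-0.001  0.001 -1.   ] F [-1.33  0.9   1.04] w0.0569 gf0.0
```

View pics/w2.png

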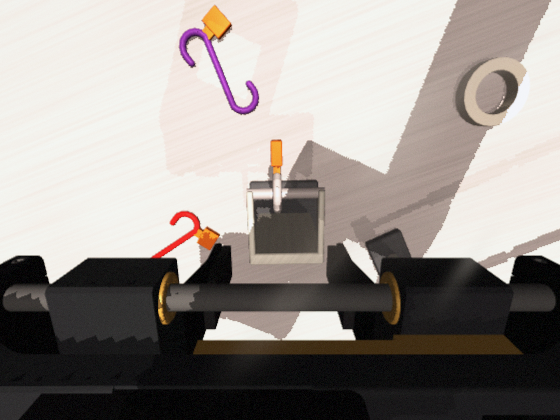

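The steel hook's orange grip is at about (277,155). Its curl runs straight down to (277,200) and the peg is between the arms, so the yaw nearly matches the tool's.

```bash
python3 - <<'E'
from h import *
f='w2.png'; im=load(f)['im']; hsv=cv2.cvtColor(im,cv2.COLOR_RGB2HSV); m=cv2.inRange(hsv,(5,150,120),(20,255,255)); m[:,:255]=0; m[:,300:]=0; m[200:]=0
b=np.argwhere(m); print(b.min(0),b.max(0)); 
for r in range(138,178,3): 
    w=np.flatnonzero(m[r]); print(r,w[[0,-1]] if len(w) else None, im[r,277])
print('top face',onz(f,(276.5,152),.136),'curl tip',onz(f,(277,207),.135), onz(f,(277,178),.143))
print('arms',[onz(f,p,.135)[:2] for p in((251,190),(322,190),(251,260),(321,260))])
E
```

```text
[140 271] [172 281]
138 None [242 230 224]
141 [271 281] [237 133  41]
144 [271 281] [244 169  56]
147 [271 281] [244 172  58]
150 [271 281] [243 166  52]
153 [271 281] [243 162  48]
156 [271 281] [243 160  47]
159 [271 281] [243 160  50]
162 [271 281] [243 159  51]
165 [271 281] [242 132  41]
168 [273 279] [236 149  48]
171 [274 279] [243 175  63]
174 None [220 199 190]
177 None [224 203 194]
top face [ 0.4085 -0.2694  0.136 ] curl tip [ 0.4546 -0.2857  0.135 ] [ 0.4284 -0.2761  0.143 ]
arms [array([ 0.4321, -0.302 ]), array([ 0.4534, -0.2429]), array([ 0.4954, -0.3269]), array([ 0.518 , -0.2643])]
```

```bash
python3 - <<'E'
from h import *
st(); go((.409,-.2695,.25,-.348),(.409,-.2695,.122,-.348))
E
```

```text
t2.58 grasp [ 0.4578 -0.2852  0.2506] yaw-0.348 zax [-0.001  0.001 -1.   ] F [-1.33  0.9   1.04] w0.0569 gf0.0
shift [ 5.13 -0.19  0.06] then turn [ 0.001 -0.001 -0.   ]
shift [ 0.   0.  12.8] then turn [0. 0. 0.]
```

```bash
python3 -m crank '[[2.5,-0.1,0,0,0,0,0.35],[2.6,-0.1,0,0,0,0,0.35],[0,0,3.5,0,0,0,0.35],[0,0,3.5,0,0,0,0.35],[0,0,3.0,0,0,0,0.35]]' && python3 -m crank '[[0,0,1.8,0,0,0,0.35],[0,0,1.0,0,0,0,0.4],[0,0,0,0,0,0,0.4]]'; python3 - <<'E'
from h import *
st(); go((.409,-.2695,.122,-.348))
im=snap('side','s2.png'); cv2.imwrite('pics/s2c.png',cv2.convertScaleAbs(cv2.resize(im[240:360,230:390],(800,600),interpolation=cv2.INTER_CUBIC),alpha=1.5)[:,:,::-1])
E
```

```text
time: 3.2
position: [0.4073, -0.2687, 0.2011]
tool_rot: [0.174, 0.985, 0.001, -0.001]
ft_force: [-0.3, -0.3, 0.8]
grip_width: 0.0567
grip_force: 0.0
time: 3.58
position: [0.408, -0.2701, 0.1737]
tool_rot: [0.174, 0.985, 0.001, -0.001]
ft_force: [-0.0, -0.4, 0.5]
grip_width: 0.0527
grip_force: 0.0
t3.58 grasp [ 0.4079 -0.2701  0.1227] yaw-0.350 zax [-0.001  0.002 -1.   ] F [-0.02 -0.4   0.49] w0.0527 gf0.0
shift [-0.07  0.09  0.07] then turn [ 0.001 -0.002 -0.002]
```

View pics/s2c.png

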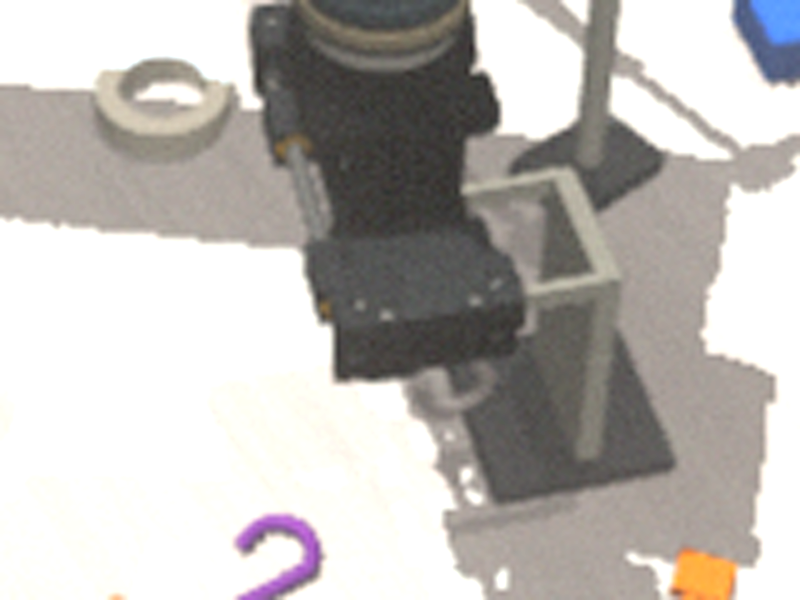

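The gripper straddles the grip block clear of the bracket arms, and the lower curl is visible at (455,385). Closing and then lifting.

```bash
python3 -m crank '[[0,0,0,0,0,0,0.8],[0,0,0,0,0,0,1],[0,0,0,0,0,0,1],[0,0,0,0,0,0,1]]' 30; python3 -m crank '[[0,0,-0.5,0,0,0,1],[0,0,-0.5,0,0,0,1],[0,0,-0.9,0,0,0,1],[0,0,-0.9,0,0,0,1],[0,0,-0.2,0,0,0,1]]'; python3 - <<'E'
from h import *
st()
E
```

```text
time: 4.12
position: [0.4086, -0.2716, 0.1741]
tool_rot: [0.175, 0.985, -0.0, 0.0]
ft_force: [0.2, -0.9, -0.7]
grip_width: 0.0199
grip_force: 0.0
time: 4.75
position: [0.4071, -0.2703, 0.2041]
tool_rot: [0.174, 0.985, 0.001, -0.002]
ft_force: [-2.6, 1.4, -5.6]
grip_width: 0.0099
grip_force: 30.0
t4.75 grasp [ 0.4069 -0.2702  0.1531] yaw-0.350 zax [-0.003  0.002 -1.   ] F [-2.6   1.44 -5.6 ] w0.0099 gf30.0
```

```bash
python3 -m crank '[[0,0,-0.6,0,0,0,1],[0,0,-0.4,0,0,0,1],[0,0,0,0,0,0,1]]'; python3 - <<'E'
from h import *
st(); im=snap('side','s3.png'); c=cv2.convertScaleAbs(cv2.resize(im[240:360,230:390],(800,600),interpolation=cv2.INTER_CUBIC),alpha=1.5)
cv2.imwrite('pics/s3c.png',c[:,:,::-1])
E
```

```text
time: 5.12
position: [0.4072, -0.2704, 0.214]
tool_rot: [0.174, 0.985, 0.001, -0.002]
ft_force: [-7.2, 2.9, 0.1]
grip_width: 0.0098
grip_force: 30.0
t5.12 grasp [ 0.407  -0.2703  0.163 ] yaw-0.350 zax [-0.003  0.003 -1.   ] F [-7.2   2.95  0.06] w0.0098 gf30.0
```

View pics/s3c.png

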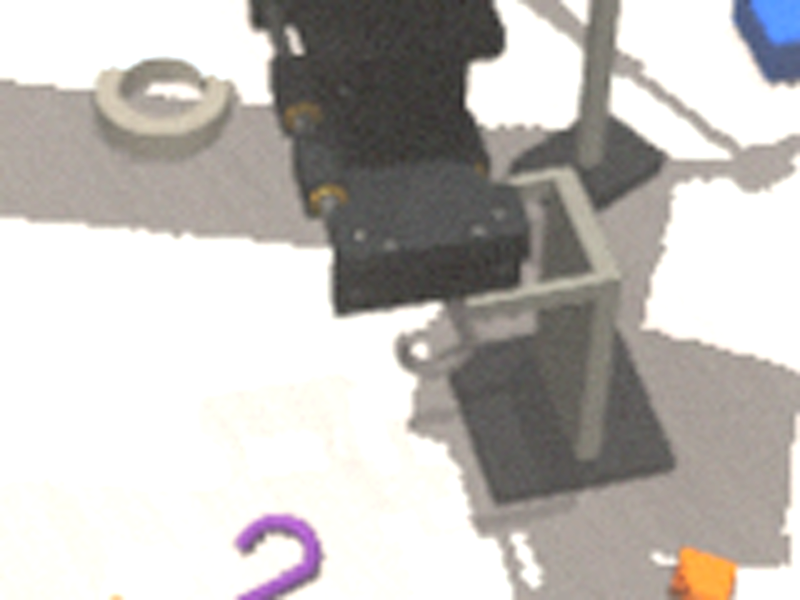

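The hook is off the top of the peg, but there is about 8 N along -x. The slanted shank is resting on the peg, so I'll back off along -x before lifting further. I'll also use the purple twin, lying flat, to measure the gap between tip and shank.

```bash
python3 -m crank '[[0.6,0,0,0,0,0,1],[0.8,0,0,0,0,0,1],[1.5,0,0,0,0,0,1],[2.5,0,0,0,0,0,1],[0,0,0,0,0,0,1]]'; python3 - <<'E'
from h import *
st()
f='w2.png'; im=load(f)['im']; hsv=cv2.cvtColor(im,cv2.COLOR_RGB2HSV); m=cv2.inRange(hsv,(125,80,60),(160,255,255)); m[:,:170]=0;m[:,270:]=0;m[120:]=0
ys,xs=np.nonzero(m); P=np.array([onz(f,(x,y),.005)[:2] for x,y in zip(xs,ys)])*1000
hs=np.array([onz(f,(216,22),.008)[:2]])*1000
# frame: shank line from long straight part
c=P.mean(0); d=P-c; u,s,vt=np.linalg.svd(d,full_matrices=False)
near=d[np.hypot(*d.T)<25]; v=np.linalg.svd(near-near.mean(0),full_matrices=False)[2][0]
if v@(hs[0]-c)<0: v=-v           # up along shank towards upper curl
n=np.array([v[1],-v[0]]); 
k=c+near.mean(0); q=np.c_[(P-k)@n,(P-k)@v]; print('block',((hs-k)@np.c_[n,v]).round(1), 'n',len(P))
g=np.full((34,24),' '); 
for a,b in q:
    i=int((70-b)//4); j=int((a+48)//4)
    if 0<=i<34 and 0<=j<24: g[i,j]='#'
print('\n'.join(''.join(r) for r in g)); print('extent',q.min(0),q.max(0))
np.save('q.npy',q)
E
```

```text
time: 5.8
position: [0.3561, -0.2518, 0.214]
tool_rot: [0.175, 0.985, 0.001, -0.001]
ft_force: [0.7, 0.1, -1.2]
grip_width: 0.0098
grip_force: 30.0
t5.80 grasp [ 0.3561 -0.2517  0.163 ] yaw-0.352 zax [-0.001  0.001 -1.   ] F [ 0.65  0.07 -1.24] w0.0098 gf30.0
block [[18.1 45.8]] n 1092
                        
                        
                        
                        
      ####              
     #######            
    ########            
   ####   ###           
   ###     ##           
   ###     ##           
   ###     ##           
   ###     ##           
    ##     ##           
    ##     ##           
           ##           
           ##           
           ##           
           ##           
           ##           
           ##           
           ##           
           ##           
           ##           
           ##     ##    
           ##     ###   
           ##     ###   
           ##     ###   
           ##     ###   
           ###    ###   
           #########    
            ########    
             #####      
                        
                        
extent [-34.0642 -56.6254] [33.7094 51.4394]
```

```bash
python3 - <<'E'
import numpy as np
q=np.load('q.npy')
for b in range(12,54,3):
    r=q[(abs(q[:,1]-b)<1.5)]; a=np.sort(r[:,0]); 
    if len(a)>1:
        k=np.flatnonzero(np.diff(a)>4); print(b,[(round(s[0],1),round(s[-1],1)) for s in np.split(a,k+1)])
for b in range(-30,10,12):
    a=q[(abs(q[:,1]-b)<1.5)][:,0]; print(b,a.min().round(1),a.max().round(1))
E
```

```text
12 [(np.float64(-3.3), np.float64(3.1))]
15 [(np.float64(-28.7), np.float64(-24.5)), (np.float64(-3.1), np.float64(3.3))]
18 [(np.float64(-30.5), np.float64(-24.0)), (np.float64(-3.3), np.float64(3.1))]
21 [(np.float64(-31.3), np.float64(-24.2)), (np.float64(-3.5), np.float64(3.3))]
24 [(np.float64(-33.1), np.float64(-25.0)), (np.float64(-3.4), np.float64(3.1))]
27 [(np.float64(-33.3), np.float64(-26.2)), (np.float64(-3.0), np.float64(3.3))]
30 [(np.float64(-34.1), np.float64(-26.4)), (np.float64(-3.4), np.float64(2.9))]
33 [(np.float64(-33.6), np.float64(-26.7)), (np.float64(-3.1), np.float64(3.8))]
36 [(np.float64(-33.3), np.float64(-26.0)), (np.float64(-3.8), np.float64(1.4))]
39 [(np.float64(-33.0), np.float64(-24.6)), (np.float64(-5.3), np.float64(1.6))]
42 [(np.float64(-32.0), np.float64(-20.6)), (np.float64(-10.2), np.float64(0.3))]
45 [(np.float64(-29.1), np.float64(-1.6))]
48 [(np.float64(-26.2), np.float64(-3.3))]
51 [(np.float64(-22.2), np.float64(-7.1))]
-30 -3.1 32.5
-18 -3.5 3.5
-6 -3.4 3.5
6 -3.3 3.1
```

The gap is about 19 mm against the 18 mm sleeve, so the hook must thread along its shank direction, ideally at the groove. First I'll lift to clear air and check the hook's tilt in the grip.

```bash
python3 - <<'E'
from h import *
go((.45,-.12,.36,-.352),(.45,-.12,.36,.106))
E
```

```text
shift [ -4.24  15.62 -19.69] then turn [ 0.001 -0.001 -0.   ]
shift [0. 0. 0.] then turn [ 0.     0.    -0.458]
```

```bash
python3 -m crank '[[0,0,-3.2,0,0,0,1],[-0.5,1.8,-4,0,0,0,1],[-0.8,3,-4,0,0,0,1],[-0.8,3.1,-4,0,0,0,1],[-0.8,3.1,-3,0,0,-0.1,1]]' && python3 -m crank '[[-0.7,2.5,-1.5,0,0,-0.12,1],[-0.6,2.1,0,0,0,-0.12,1],[0,0,0,0,0,-0.12,1],[0,0,0,0,0,0,1]]'; python3 - <<'E'
from h import *
st(); im=snap('side','s4.png'); 
o=robot.get_obs(); r=R.from_quat(o['tool_rot']); g=o['position']+r.apply([0,0,.051]); m=r.as_matrix()
ex,ez=-m[:,0],-m[:,2]
# rectified hook plane: x -60..100mm, z 60..-140 about the grasp point, 3 px/mm
out=np.zeros((600,540,2),np.float32); d=load('s4.png')
X,Z=np.meshgrid(np.arange(540)/3-70,60-np.arange(600)/3); P=g+(X[...,None]*ex+Z[...,None]*ez)/1000
c=(P-d['T'][:3,3])@d['T'][:3,:3]; uv=c@d['K'].T; uv=(uv[...,:2]/uv[...,2:]).astype(np.float32)
w=cv2.convertScaleAbs(cv2.remap(im,uv[...,0],uv[...,1],cv2.INTER_CUBIC),alpha=1.5)
cv2.imwrite('pics/s4r.png',w[:,:,::-1])
E
```

```text
time: 6.42
position: [0.4243, -0.1593, 0.3984]
tool_rot: [0.124, 0.992, -0.001, 0.002]
ft_force: [0.3, -0.4, -1.5]
grip_width: 0.0098
grip_force: 30.0
time: 6.92
position: [0.4451, -0.117, 0.4113]
tool_rot: [-0.054, 0.999, -0.0, 0.001]
ft_force: [0.4, -0.2, -1.3]
grip_width: 0.0099
grip_force: 30.0
t6.92 grasp [ 0.4452 -0.117   0.3603] yaw0.108 zax [ 0.002 -0.001 -1.   ] F [ 0.43 -0.17 -1.34] w0.0099 gf30.0
```

View pics/s4r.png

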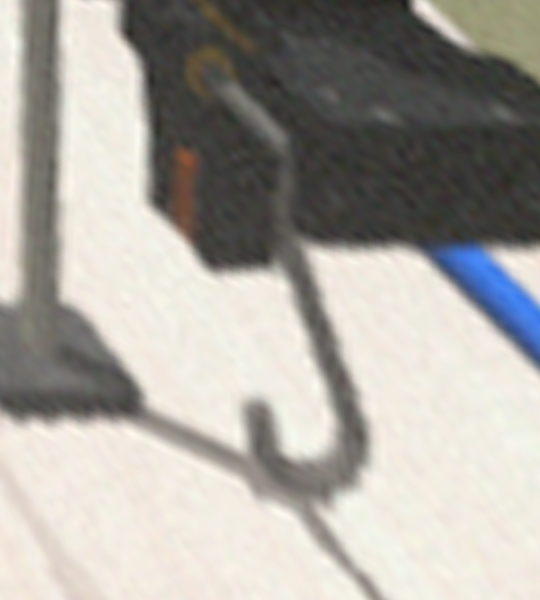

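The rectified view shows the lower curl with its tip at (258,405) and bottom at about (310,497), and the shank running from (285,250) to (350,420). It is nearly upright, and I'll fit the numbers.

```bash
python3 - <<'E'
import cv2,numpy as np
w=cv2.imread('pics/s4r.png',0); w=cv2.GaussianBlur(w,(5,5),0)
pts=[]
for r in range(275,420,12):
    a=np.flatnonzero(w[r,270:390]<140)+270
    if len(a): pts.append((a.mean(),r)); print(r,a[0],a[-1])
p=np.array(pts); k=np.polyfit(p[:,1],p[:,0],1); print('slope',k[0],'tilt',np.arctan(k[0])-np.arctan(32/75))
for r in range(395,440,8):
    a=np.flatnonzero(w[r,235:285]<140)+235; print('tip',r,a[[0,-1]] if len(a) else None)
for c in (300,312,324,336):
    a=np.flatnonzero(w[440:520,c]<140)+440; print('bottom',c,a[[0,-1]])
for r in (425,440,455): 
    a=np.flatnonzero(w[r,330:400]<140)+330; print('right',r,a[[0,-1]])
E
```

```text
275 288 310
287 295 315
299 298 318
311 302 322
323 306 328
335 312 332
347 315 335
359 319 339
371 324 345
383 329 350
395 333 353
407 336 356
419 340 361
slope 0.35645604395604424 tilt -0.06086679314842147
tip 395 None
tip 403 None
tip 411 [249 267]
tip 419 [249 269]
tip 427 [250 271]
tip 435 [251 273]
bottom 300 [466 499]
bottom 312 [465 519]
bottom 324 [465 499]
bottom 336 [456 485]
right 425 [342 363]
right 440 [341 366]
right 455 [337 364]
```

The hook has rotated about 0.06 rad with its tip down, and it sits about 6 mm low in the grip. I'll undo the tilt with the tool and go over the rail for a close look at the groove.

```bash
python3 - <<'E'
from h import *
go((.615,.034,.43,.106))
E
```

```text
shift [-18.53  13.2   -6.97] then turn [-0.001  0.001  0.001]
```

```bash
python3 -m crank '[[0,0,-3,0,0,0,1],[-1,0.7,-3,0,0,0,1],[-3,2.2,-1,0,0,0,1],[-4,2.8,0,0,0,0,1],[-4,2.8,0,0,0,0,1]]' && python3 -m crank '[[-4,2.8,0,0,0,0,1],[-2.5,1.9,0,0,0,0,1],[0,0,0,0,-0.06,0,1],[0,0,0,0,0,0,1]]'; python3 - <<'E'
from h import *
st(); f='w3.png'; snap('wrist',f); st()
im=load(f)['im']; hsv=cv2.cvtColor(im,cv2.COLOR_RGB2HSV); m=cv2.inRange(hsv,(100,120,50),(125,255,255))
n,l,s,c=cv2.connectedComponentsWithStats(m)
for i in range(1,n):
    if s[i,4]>60: print(s[i],c[i].round(1))
E
```

```text
time: 7.6
position: [0.5558, -0.0192, 0.4813]
tool_rot: [-0.053, 0.999, -0.0, 0.001]
ft_force: [0.4, -1.4, -1.5]
grip_width: 0.0096
grip_force: 30.0
time: 8.1
position: [0.6139, 0.0342, 0.4806]
tool_rot: [-0.054, 0.998, 0.002, 0.029]
ft_force: [-0.9, 0.2, -0.8]
grip_width: 0.0096
grip_force: 30.0
t8.10 grasp [0.6168 0.0346 0.4297] yaw0.108 zax [ 0.059  0.007 -0.998] F [-0.94  0.24 -0.78] w0.0096 gf30.0
t8.15 grasp [0.6168 0.0343 0.4299] yaw0.108 zax [ 0.059  0.006 -0.998] F [-0.41 -0.03 -0.85] w0.0100 gf30.0
[ 167  154  109   17 1732] [221.2 162.5]
[ 288  155  109   16 1675] [340.3 162.4]
[ 148  203   46   56 1575] [170.3 230.4]
```

```bash
python3 - <<'E'
from h import *
f='w3.png'
print(onz(f,(281.7,162),.26),onz(f,(281.7,162),.267), 'ends',onz(f,(167,162),.265),onz(f,(396.5,162),.265))
G=onz(f,(281.7,162),.262); a=.108; ex=np.array([np.cos(a),np.sin(a)]); ey=np.array([-ex[1],ex[0]])
o=robot.get_obs(); r=R.from_quat(o['tool_rot']); g=o['position']+r.apply([0,0,.051])
H=g[:2]+.036*ex; d=G[:2]-H; print('hook origin -> groove along ex,ey (mm)',d@ex*1000,d@ey*1000,'origin z',g[2]-.006)
E
```

```text
[0.5883 0.0354 0.26  ] [0.587  0.0352 0.267 ] ends [ 0.6    -0.0804  0.265 ] [0.5748 0.1511 0.265 ]
hook origin -> groove along ex,ey (mm) -64.60912604516766 4.197680075664865 origin z 0.42391502816528914
```

```bash
python3 - <<'E'
from h import *
f='w2.png'; im=load(f)['im']
g=np.array([.4585,-.2858,.2508]); a=-.348; ey=np.array([-np.sin(a),np.cos(a),0])
for dz in (0,.019): print(proj(f,g-[0,0,dz]),[proj(f,g-[0,0,dz]+s*.0284*ey).round(1) for s in(-1,1)])
gr=cv2.cvtColor(im,cv2.COLOR_RGB2GRAY)
for r in range(246,284,6): print(r,'left dark run',np.flatnonzero(gr[r,195:250]<70)[[0,-1]]+195 if (gr[r,195:250]<70).any() else None,'right',np.flatnonzero(gr[r,310:370]<70)[[0,-1]]+310 if (gr[r,310:370]<70).any() else None)
d=load('w2.png'); T=d['T']; print('cam in hand: along ey',(T[:3,3]-g)@ey*1000,'optical axis ey',T[:3,2]@ey)
E
```

```text
[277.6675 273.8412] [array([224.5, 273.8]), array([330.9, 273.9])]
[277.8446 258.1735] [array([230.1, 258.1]), array([325.6, 258.2])]
246 left dark run [214 230] right [328 369]
252 left dark run [211 230] right [328 369]
258 left dark run [208 230] right [328 350]
264 left dark run [203 231] right [327 354]
270 left dark run [197 231] right [327 360]
276 left dark run [195 231] right [327 366]
282 left dark run [195 229] right [329 369]
cam in hand: along ey 0.8603766955268927 optical axis ey -0.001758924741728654
```

```bash
cat >> h.py <<'E'
def sh(*mm,a=.108):
    "rail-frame steps (ex,ey,z) mm -> tool shift cm"
    r=R.from_quat(robot.get_obs()['tool_rot'])
    for d in mm: print(d,'->',(r.inv().apply(R.from_euler('z',a).apply(d))/10).round(2))
def hk():
    "hook origin relative to the groove (rail frame, mm) by dead reckoning"
    o=robot.get_obs(); r=R.from_quat(o['tool_rot']); m=r.as_matrix(); g=o['position']+m@[0,0,.051]
    ex=np.array([np.cos(.108),np.sin(.108),0]); ey=np.array([-ex[1],ex[0],0]); H=g+.036*ex-[0,0,.006]
    d=(H-[.5883,.0339,.26])*1000; print('t%.2f hook-bar ex %.1f ey %.1f z %.1f'%(o['time'],d@ex,d@ey,d[2]),'F(rail)',R.from_euler('z',-.108).apply(o['ft_force']).round(1),'M',o['moment'].round(2),'gf%.0f'%o['grip_force'])
E
python3 - <<'E'
from h import *
hk(); sh((-110.6,2.7,0),(0,0,-136),(37.2,0,-2),(5.1,0,-12),(10,0,0),(0,0,10))
E
```

```text
t8.15 hook-bar ex 64.4 ey -2.7 z 163.9 F(rail) [-0.4  0.  -0.8] M [ 0.05  0.06 -0.04] gf30
(-110.6, 2.7, 0) -> [11.04  0.27 -0.65]
(0, 0, -136) -> [ 0.8  -0.   13.58]
(37.2, 0, -2) -> [-3.7   0.    0.42]
(5.1, 0, -12) -> [-0.44  0.    1.23]
(10, 0, 0) -> [-1.    0.    0.06]
(0, 0, 10) -> [-0.06  0.   -1.  ]
```

```bash
python3 -m crank '[[3.0,0.07,-0.18,0,0,0,1],[4.0,0.1,-0.23,0,0,0,1],[4.0,0.1,-0.24,0,0,0,1],[0.2,0,3.5,0,0,0,1],[0.25,0,4,0,0,0,1]]' >/dev/null && python3 -m crank '[[0.2,0,3.5,0,0,0,1],[0.15,0,2.55,0,0,0,1],[0,0,0,0,0,0,1],[0,0,0,0,0,0,1]]'; python3 -c "
from h import *
hk(); st()"
```

```text
time: 9.28
position: [0.5052, 0.0245, 0.3463]
tool_rot: [-0.054, 0.998, 0.001, 0.031]
ft_force: [0.0, -0.2, -1.0]
grip_width: 0.0096
grip_force: 30.0
t9.28 hook-bar ex -44.5 ey -0.4 z 29.4 F(rail) [-0.  -0.2 -1. ] M [0.08 0.11 0.  ] gf30
t9.28 grasp [0.5083 0.0248 0.2954] yaw0.108 zax [ 0.062  0.006 -0.998] F [ 0.   -0.19 -0.97] w0.0096 gf30.0
```

```bash
python3 -m crank '[[-1.2,0,0.15,0,0,0,1],[-1.3,0.04,0.15,0,0,0,1],[-0.7,0,0.1,0,0,0,1],[-0.3,0,0.1,0,0,0,1],[0,0,0,0,0,0,1]]' ; python3 - <<'E'
from h import *
hk(); im=snap('side','s5.png')
o=robot.get_obs(); m=R.from_quat(o['tool_rot']).as_matrix(); a=.108
ex=np.array([np.cos(a),np.sin(a),0]); ez=np.array([0,0,1.]); G=np.array([.5883,.0339,.26]); d=load('s5.png')
X,Z=np.meshgrid(np.arange(480)/4-70,50-np.arange(560)/4); P=G+(X[...,None]*ex+Z[...,None]*ez)/1000
c=(P-d['T'][:3,3])@d['T'][:3,:3]; uv=c@d['K'].T; uv=(uv[...,:2]/uv[...,2:]).astype(np.float32)
cv2.imwrite('pics/s5r.png',cv2.convertScaleAbs(cv2.remap(im,uv[...,0],uv[...,1],cv2.INTER_CUBIC),alpha=1.6)[:,:,::-1])
E
```

```text
time: 9.9
position: [0.5393, 0.0293, 0.3419]
tool_rot: [-0.055, 0.998, 0.002, 0.03]
ft_force: [0.1, -0.5, -1.4]
grip_width: 0.01
grip_force: 30.0
t9.90 hook-bar ex -10.2 ey 0.7 z 25.0 F(rail) [ 0.1 -0.5 -1.4] M [0.02 0.11 0.03] gf30
```

```bash
python3 -m crank '[[-0.15,-0.03,0.24,0,0,0,1],[-0.1,0,0.24,0,0,0,1],[0,0,0,0,0,0,1]]' >/dev/null; python3 -c "
from h import *
hk()"; python3 -m crank '[[-0.09,0,0.24,0,0,0,1],[-0.09,0,0.24,0,0,0,1],[0,0,0,0,0,0,1]]'>/dev/null; python3 -c "
from h import *
hk()"
```

```text
t10.32 hook-bar ex -7.5 ey 0.4 z 20.4 F(rail) [ 0.3  1.  -1.4] M [0.06 0.12 0.03] gf30
t10.70 hook-bar ex -5.4 ey 0.4 z 15.7 F(rail) [ 0.3 -0.1 -0.7] M [0.03 0.09 0.02] gf30
```

No contact so far, so I'll continue through the gap.

```bash
for i in 1; do python3 -m crank '[[-0.09,0,0.24,0,0,0,1],[0,0,0,0,0,0,1]]' >/dev/null; python3 -c "
from h import *
hk()"; python3 -m crank '[[-0.09,0,0.24,0,0,0,1],[0,0,0,0,0,0,1]]'>/dev/null; python3 -c "
from h import *
hk()";  done
```

```text
t10.95 hook-bar ex -4.3 ey 0.3 z 13.4 F(rail) [-0.6  0.1 -1.2] M [0.04 0.13 0.05] gf30
t11.20 hook-bar ex -3.3 ey 0.4 z 11.1 F(rail) [-0.6  0.5 -1.3] M [ 0.04  0.15 -0.02] gf30
```

```bash
python3 -m crank '[[-0.09,0,0.24,0,0,0,1],[0,0,0,0,0,0,1]]' >/dev/null; python3 -c "
from h import *
hk()"; python3 -m crank '[[-0.09,0,0.24,0,0,0,1],[0,0,0,0,0,0,1]]'>/dev/null; python3 -c "
from h import *
hk()"; python3 -m crank '[[-0.07,0,0.24,0,0,0,1],[0,0,0,0,0,0,1]]'>/dev/null; python3 -c "
from h import *
hk()"
```

```text
t11.45 hook-bar ex -2.2 ey 0.4 z 8.7 F(rail) [ 0.6  0.6 -1.1] M [ 0.05  0.07 -0.01] gf30
t11.70 hook-bar ex -1.2 ey 0.4 z 6.4 F(rail) [ 0.9 -1.3 -0.7] M [0.01 0.1  0.  ] gf30
t11.95 hook-bar ex -0.3 ey 0.4 z 4.0 F(rail) [-0.3  0.4 -0.1] M [ 0.07  0.07 -0.04] gf30
```

```bash
for k in 1; do
python3 -m crank '[[0.01,0,0.2,0,0,0,1],[0,0,0,0,0,0,1]]' >/dev/null; python3 -c "
from h import *
hk()"; python3 -m crank '[[0.01,0,0.2,0,0,0,1],[0,0,0,0,0,0,1]]'>/dev/null; python3 -c "
from h import *
hk()"; python3 -m crank '[[0.01,0,0.15,0,0,0,1],[0,0,0,0,0,0,1]]'>/dev/null; python3 -c "
from h import *
hk()";done
```

```text
t12.20 hook-bar ex -0.4 ey 0.4 z 2.0 F(rail) [-1.3 -0.7 -1. ] M [0.05 0.08 0.02] gf30
t12.45 hook-bar ex -0.4 ey 0.4 z 0.0 F(rail) [ 0.2  0.2 -1.5] M [ 0.03  0.13 -0.05] gf30
t12.70 hook-bar ex -0.3 ey 0.4 z -1.4 F(rail) [ 0.2 -0.3 -1.4] M [0.02 0.07 0.01] gf30
```

```bash

python3 -m crank '[[0.01,0,0.1,0,0,0,1],[0,0,0,0,0,0,1]]' >/dev/null; python3 -c "
from h import *
hk()"; python3 -m crank '[[0.01,0,0.1,0,0,0,1],[0,0,0,0,0,0,1]]'>/dev/null; python3 -c "
from h import *
hk()"; python3 -m crank '[[0.01,0,0.1,0,0,0,1],[0,0,0,0,0,0,1]]'>/dev/null; python3 -c "
from h import *
hk()"
```

```text
t12.95 hook-bar ex -0.3 ey 0.3 z -2.3 F(rail) [ 0.3 -0.5 -1.2] M [0.02 0.12 0.01] gf30
t13.20 hook-bar ex -0.4 ey 0.4 z -3.4 F(rail) [ 0.6  0.3 -1.1] M [0.02 0.09 0.06] gf30
t13.45 hook-bar ex -0.4 ey 0.3 z -4.4 F(rail) [ 0.1  0.4 -0.5] M [0.03 0.1  0.01] gf30
```

```bash

python3 -m crank '[[0.01,0,0.1,0,0,0,1],[0,0,0,0,0,0,1]]' >/dev/null; python3 -c "
from h import *
hk()"; python3 -m crank '[[0.01,0,0.1,0,0,0,1],[0,0,0,0,0,0,1]]'>/dev/null; python3 -c "
from h import *
hk()"; python3 -m crank '[[0,0,0.08,0,0,0,1],[0,0,0,0,0,0,1]]'>/dev/null; python3 -c "
from h import *
hk()"
```

```text
t13.70 hook-bar ex -0.5 ey 0.4 z -5.4 F(rail) [ 0.4 -0.2 -0.8] M [-0.04  0.11  0.02] gf30
t13.95 hook-bar ex -0.5 ey 0.4 z -6.4 F(rail) [-0.9  0.  -0.9] M [0.06 0.08 0.02] gf30
t14.20 hook-bar ex -0.3 ey 0.3 z -7.0 F(rail) [-0.   1.6 -1.1] M [ 0.05  0.06 -0.01] gf30
```

```bash

python3 -m crank '[[0,0,0.07,0,0,0,1],[0,0,0,0,0,0,1]]' >/dev/null; python3 -c "
from h import *
hk()"; python3 -m crank '[[0,0,0.07,0,0,0,1],[0,0,0,0,0,0,1]]'>/dev/null; python3 -c "
from h import *
hk()"; python3 -m crank '[[0,0,0.07,0,0,0,1],[0,0,0,0,0,0,1]]'>/dev/null; python3 -c "
from h import *
hk()"
```

```text
t14.45 hook-bar ex -0.2 ey 0.3 z -7.4 F(rail) [-0.4  0.4  2.2] M [ 0.06  0.08 -0.01] gf30
t14.70 hook-bar ex -0.1 ey 0.3 z -7.6 F(rail) [-2.8  0.3  6.8] M [0.08 0.16 0.  ] gf30
t14.95 hook-bar ex 0.0 ey 0.3 z -8.0 F(rail) [-2.1  1.1  6.9] M [ 0.1   0.18 -0.03] gf30
```

Contact came at about -7.2 mm by dead reckoning, which matches the groove floor. I'll confirm by nudging sideways and feeling for the groove walls.

```bash

python3 -m crank '[[0,0,-0.15,0,0,0,1],[0,0.15,0,0,0,0,1],[0,0.1,0,0,0,0,1],[0,0,0,0,0,0,1]]' >/dev/null; python3 -c "
from h import *
hk()"; python3 -m crank '[[0,0.15,0,0,0,0,1],[0,0,0,0,0,0,1]]'>/dev/null; python3 -c "
from h import *
hk()"; python3 -m crank '[[0,-0.3,0,0,0,0,1],[0,-0.3,0,0,0,0,1],[0,-0.1,0,0,0,0,1],[0,0,0,0,0,0,1]]'>/dev/null; python3 -c "
from h import *
hk()"
```

```text
t15.45 hook-bar ex -0.0 ey 2.5 z -7.6 F(rail) [-0.5 -1.5  2. ] M [-0.25 -0.02 -0.09] gf30
t15.70 hook-bar ex -0.0 ey 2.8 z -7.5 F(rail) [-0.5 -6.2  2.1] M [-0.85  0.01 -0.29] gf30
t16.20 hook-bar ex -0.4 ey -2.1 z -7.7 F(rail) [-0.2  2.1  3.1] M [ 0.51 -0.04  0.15] gf30
```

Walls are felt at +2.5 and -2 mm, so the hook is in the groove. Now I'll centre it, release and back off upward.

```bash

python3 -m crank '[[0,0.23,0.03,0,0,0,1],[0,0,0,0,0,0,1],[0,0,0,0,0,0,0.85],[0,0,0,0,0,0,0.7],[0,0,0,0,0,0,0.6]]' ; python3 -m crank '[[0,0,0,0,0,0,0.5],[0.2,0,-0.8,0,0,0,0.5],[0.2,0,-2,0,0,0,0.5],[0.5,0,-3.5,0,0,0,0.5],[0.5,0,-4,0,0.06,0,0.5]]'; python3 - <<'E'
from h import *
hk(); im=snap('side','s6.png'); a=.108
ex=np.array([np.cos(a),np.sin(a),0]); G=np.array([.5883,.0339,.26]); d=load('s6.png')
X,Z=np.meshgrid(np.arange(480)/4-70,50-np.arange(560)/4); P=G+(X[...,None]*ex+Z[...,None]*[0,0,1])/1000
c=(P-d['T'][:3,3])@d['T'][:3,:3]; uv=c@d['K'].T; uv=(uv[...,:2]/uv[...,2:]).astype(np.float32)
w=cv2.convertScaleAbs(cv2.remap(im,uv[...,0],uv[...,1],cv2.INTER_CUBIC),alpha=1.6); cv2.imwrite('pics/s6r.png',w[:,:,::-1])
g=cv2.GaussianBlur(cv2.cvtColor(w,cv2.COLOR_RGB2GRAY),(5,5),0)
hsv=cv2.cvtColor(w,cv2.COLOR_RGB2HSV); o=np.argwhere(cv2.inRange(hsv,(5,150,90),(18,255,255))); print('orange rel groove mm', (o.mean(0)[1]/4-70,50-o.mean(0)[0]/4) if len(o) else None)
for r in range(220,600,20):
    if r<560:
        q=np.flatnonzero(g[r]<140); s=np.split(q,np.flatnonzero(np.diff(q)>6)+1) if len(q) else []
        print('z%.0f'%(50-r/4),[(round(k[0]/4-70),round(k[-1]/4-70)) for k in s if len(k)>8])
E
```

```text
time: 16.82
position: [0.5489, 0.0294, 0.3085]
tool_rot: [-0.055, 0.998, 0.002, 0.029]
ft_force: [0.2, 0.1, -0.0]
grip_width: 0.0254
grip_force: 0.0
time: 17.45
position: [0.5278, 0.0272, 0.412]
tool_rot: [-0.054, 0.999, 0.0, -0.001]
ft_force: [0.4, -0.3, -0.1]
grip_width: 0.0433
grip_force: 0.0
t17.45 hook-bar ex -25.0 ey -0.2 z 95.0 F(rail) [ 0.4 -0.3 -0.1] M [ 0.03  0.   -0.02] gf0
orange rel groove mm (np.float64(-33.292270531400966), np.float64(1.5803140096618336))
z-5 [(-46, -9), (-4, 21)]
z-10 [(-46, -9), (0, 23)]
z-15 [(-46, -7), (4, 27)]
z-20 [(-44, -20), (-12, -6), (10, 32)]
z-25 [(-10, -4), (14, 38)]
z-30 [(-8, -1), (19, 43)]
z-35 [(-5, 1), (24, 49)]
z-40 [(-4, 4), (29, 50)]
z-45 [(-1, 6), (34, 50)]
z-50 [(1, 8), (39, 50)]
z-55 [(3, 10), (44, 50)]
z-60 [(6, 12)]
z-65 [(8, 15)]
z-70 [(10, 17)]
z-75 [(12, 19)]
z-80 [(-15, -10), (14, 22)]
z-85 [(-15, -8), (15, 23)]
```

The hook hangs upright in the groove: the shank slope is 0.44 against the expected 0.427, and the lower curl is centred about 2.5 mm on the +x side of my groove estimate. Next is the basket, starting with a look from above its grip.

```bash
python3 -c "
from h import *
go((.425,.27,.31,.108),(.425,.27,.31,.05))"
```

```text
shift [ 7.87 25.35  5.59] then turn [-0.003  0.007  0.001]
shift [0. 0. 0.] then turn [0.    0.    0.058]
```

```bash
python3 -m crank '[[0.8,2.5,0,0,0.003,0,0.35],[1.2,4,1,0,0.004,0,0.35],[1.4,4.5,1.2,0,0,0,0.35],[1.4,4.5,1.2,0,0,0,0.35],[1.4,4.5,1.2,0,0,0.03,0.35]]'>/dev/null; python3 -m crank '[[1.1,3.6,1,0,0,0.03,0.35],[0.5,1.8,0,0,0,0,0.35],[0,0,0,0,0,0,0.35]]' ; python3 - <<'E'
from h import *
st(); f='w4.png'; im=snap('wrist',f); st()
hsv=cv2.cvtColor(im,cv2.COLOR_RGB2HSV); m=cv2.inRange(hsv,(45,80,30),(85,255,255))
n,l,s,c=cv2.connectedComponentsWithStats(m)
for i in range(1,n):
    if s[i,4]>40:
        q=np.argwhere(l==i)[:,::-1].astype(np.float32); print(s[i],c[i].round(1),cv2.minAreaRect(q))
        V=hsv[...,2][l==i]; print('V pct',np.percentile(V,[5,25,50,75,95]))
w=cv2.convertScaleAbs(im,alpha=1.3); cv2.imwrite('pics/w4v.png',w[:,:,::-1])
E
```

```text
time: 18.5
position: [0.4252, 0.2728, 0.3556]
tool_rot: [-0.026, 1.0, -0.0, -0.003]
ft_force: [-0.2, -0.3, -0.3]
grip_width: 0.0565
grip_force: 0.0
t18.50 grasp [0.4248 0.2728 0.3046] yaw0.052 zax [-0.006 -0.001 -1.   ] F [-0.24 -0.3  -0.34] w0.0565 gf0.0
t18.55 grasp [0.4253 0.272  0.3047] yaw0.051 zax [-0.006 -0.001 -1.   ] F [-0.65  1.02  1.01] w0.0564 gf0.0
[269 127  18  26 448] [277.2 139.5] ((277.5, 139.5), (25.0, 17.0), 90.0)
V pct [140. 188. 210. 216. 221.]
```

View pics/w4v.png

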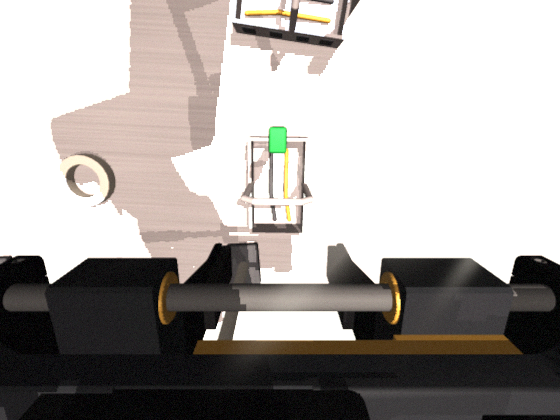

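The view shows the basket square to the tool, with its green grip at (277,139) and its bail bar at row 200. The other basket is at the top, nearer the base.

```bash
python3 - <<'E'
from h import *
f='w4.png'; g=onz(f,(277.5,139.5),.212); print('grip',g,'bail',onz(f,(277,200),.134))
go((g[0]+.0008,g[1]-.001,.3046,.051),(g[0],g[1],.192,.051))
E
```

```text
grip [0.3591 0.2692 0.212 ] bail [0.4268 0.2718 0.134 ]
shift [ 6.59 -0.04  0.05] then turn [-0.001 -0.006 -0.   ]
shift [ 0.07  0.1  11.26] then turn [0. 0. 0.]
```

```bash
python3 -m crank '[[3.3,0,0,0,-0.003,0,0.35],[3.3,0,0,0,-0.003,0,0.35],[0,0,0,0,0,0,0.35],[0,0,4,0,0,0,0.35],[0,0,4,0,0,0,0.35]]' >/dev/null; python3 -m crank '[[0,0,2.5,0,0,0,0.4],[0,0,0.8,0,0,0,0.5],[0,0,0,0,0,0,0.7],[0,0,0,0,0,0,1],[0,0,0,0,0,0,1]]' 60;  python3 -m crank '[[0,0,0,0,0,0,1],[0,0,0,0,0,0,1],[0,0,0,0,0,0,1]]'; python3 -c "
from h import *
st()"
```

```text
time: 19.8
position: [0.3602, 0.2688, 0.2436]
tool_rot: [-0.025, 1.0, 0.0, 0.001]
ft_force: [0.4, -0.4, 0.3]
grip_width: 0.0216
grip_force: 0.0
time: 20.18
position: [0.3599, 0.2687, 0.2433]
tool_rot: [-0.025, 1.0, -0.0, 0.0]
ft_force: [-0.4, -1.2, 5.2]
grip_width: 0.0139
grip_force: 60.0
t20.18 grasp [0.3599 0.2686 0.1923] yaw0.049 zax [ 0. -0. -1.] F [-0.37 -1.16  5.23] w0.0139 gf60.0
```

```bash
python3 -m crank '[[0,0,-0.4,0,0,0,1],[0,0,-0.8,0,0,0,1],[0,0,-1.2,0,0,0,1],[0,0,-1.4,0,0,0,1],[0,0,-1.4,0,0,0,1]]' >/dev/null; python3 -m crank '[[0,0,-1.4,0,0,0,1],[0,0,-0.8,0,0,0,1],[0,0,-0.3,0,0,0,1],[0,0,0,0,0,0,1]]'; python3 - <<'E'
from h import *
st(); f='s7.png'; im=snap('side',f)
o=robot.get_obs(); r=R.from_quat(o['tool_rot']); m=r.as_matrix(); g=o['position']+m@[0,0,.051]; a=.049
print('moment at tool',o['moment'])
ex=np.array([np.cos(a),np.sin(a),0]); B=g+.07*ex-[0,0,.06]
print('expected bail px in side',proj(f,B),'grip',proj(f,g))
ey=np.array([-ex[1],ex[0],0])
for n,P in(('bail+y',B+.025*ey),('bail-y',B-.025*ey),('bot -y -x',B-[0,0,.13]-.068*ex-.04*ey),('bot -y +x',B-[0,0,.13]+.068*ex-.04*ey),('bot +y +x',B-[0,0,.13]+.068*ex+.04*ey)): print(n,proj(f,P).round(1))
np.savez('b.npz',g=g)
# basket dark mask bottom contour
gray=cv2.cvtColor(im,cv2.COLOR_RGB2GRAY)
print('area',gray[150:260,150:260].shape)
i=cams.camera_info('wrist')
f='w5.png'; im=snap('wrist',f); gy=cv2.cvtColor(im,cv2.COLOR_RGB2GRAY); print('wrist proj bail',proj(f,B))
E
```

```text
time: 21.3
position: [0.3596, 0.2685, 0.3197]
tool_rot: [-0.025, 1.0, -0.0, -0.001]
ft_force: [-0.0, 0.2, -3.3]
grip_width: 0.0138
grip_force: 60.0
t21.30 grasp [0.3595 0.2685 0.2687] yaw0.049 zax [-0.001 -0.001 -1.   ] F [-0.03  0.16 -3.26] w0.0138 gf60.0
moment at tool [0.0335 0.1949 0.0386]
expected bail px in side [207.765  154.0831] grip [182.5109 142.9714]
bail+y [203.9 150.5]
bail-y [211.7 157.8]
bot -y -x [198.4 204.6]
bot -y +x [238.2 189.2]
bot +y +x [225.8 177.4]
area (110, 110)
wrist proj bail [277.5011 317.5141]
```

```bash
python3 - <<'E'
from h import *
im=load('s7.png')['im']; g=cv2.cvtColor(im,cv2.COLOR_RGB2GRAY)
# bottom edge: rows profile near expected
for c in range(196,246,6): print(c,'exp row %.0f'%(204.6-(c-198.4)*15.4/39.8),g[176:216:2,c])
print('bail region'); 
for r in range(140,170,3): print(r,g[r,192:226:2])
E
```

```text
196 exp row 206 [134  66  62  64  64  63  77 122  74  66  72  69  80 130 143 143 144 140
 133 135]
202 exp row 203 [ 63  63  63  60  64  68  79 128  65  56  47  51  57  63 112 145 142 116
  84 114]
208 exp row 201 [ 58  59  62  62  64  88  80  64  63  61  63  55  62 120 146 137 119  77
  75  72]
214 exp row 199 [ 62  60  60  70 100  77  59  49  43  47  50  60 133 141 142  76  76  76
  76  73]
220 exp row 196 [ 64  60  66  80  80  63  63  65  61  62  74 143 144 125  76  77  75  74
  72  71]
226 exp row 194 [ 57  68 101  71  63  60  55  50  57  76 142 142 126  73  78  72  73  77
  73  76]
232 exp row 192 [ 72  69  74  59  45  48  46  64  89 138 142 126  88  85  84  77  76  72
  77  75]
238 exp row 189 [139 105  85  81  69  62  62  90 141 140 128  82  84  85  87  89  87  84
  82  88]
244 exp row 187 [139 142 142 141 145 136 143 142 141 142 144 139  86  82  84  89  83  83
  84  88]
bail region
140 [107 142 139 140 141 141 142 142 139 142 143 140 143 140 144 143 145]
143 [141 142 141 142 142 139 136 143 141 139 145 144 144 145 145 145 145]
146 [140 140 143 144 139 141 142 141 145 143 146 143 145 143 141 145 144]
149 [142 144 142 142 145 143 138 145 145 144 145 144 140 146 146 141 143]
152 [144 144 142 143 142 104  74  97 140 140 141 145 143 145 142 145 145]
155 [144 144 142 143 147  83  81  97  85 123 143 143 143 142 141 144 144]
158 [145 146 144 143 144 109  69 144 135  76  89 142 142 143 144 144 144]
161 [144 145 146 143 144 118  60 133 143 144  88  94 144 142 143 142 142]
164 [146 146 144 149 143 144  64 127 145 143 126  83 126 144 145 144 145]
167 [146 147 144 143 145 144  77 119 144 145 139  72 119 142 145 142 129]
```

The basket weighs about 0.33 kg and hangs about 0.05 rad nose-down. I'll correct that with the tool and carry it to a staging point in front of the hook.

```bash
python3 -m crank '[[0,0,0,0,-0.025,0,1],[0,0,0,0,-0.025,0,1],[0,0,0,0,0,0,1]]'>/dev/null; python3 - <<'E'
from h import *
st(); go((.4456,.0187,.264,.049),(.4456,.0187,.264,.108))
E
```

```text
t21.77 grasp [0.3616 0.2686 0.2686] yaw0.050 zax [ 0.049  0.002 -0.999] F [ 0.44  0.72 -3.64] w0.0137 gf60.0
shift [ -7.37 -25.38   0.83] then turn [-0.001  0.049  0.001]
shift [0. 0. 0.] then turn [ 0.     0.    -0.059]
```

```bash
python3 -m crank '[[-0.3,-1,0,0,0,0,1],[-0.6,-2,0.07,0,0,0,1],[-0.9,-3,0.1,0,0,0,1],[-0.9,-3.2,0.1,0,0,0,1],[-0.9,-3.2,0.1,0,0,0,1]]'>/dev/null; python3 -m crank '[[-0.9,-3.2,0.1,0,0,-0.015,1],[-0.9,-3.2,0.1,0,0,-0.02,1],[-0.8,-2.8,0.1,0,0,-0.02,1],[-0.7,-2.2,0.1,0,0,0,1],[-0.4,-1.2,0.06,0,0,0,1]]'>/dev/null;  python3 -m crank '[[-0.1,-0.4,0,0,0,0,1],[0,0,0,0,0,0,1],[0,0,0,0,0,0,1]]'; python3 - <<'E'
from h import *
st(); f='s8.png'; im=snap('side',f)
o=robot.get_obs(); m=R.from_quat(o['tool_rot']).as_matrix(); g=o['position']+m@[0,0,.051]; a=.108
ex=np.array([np.cos(a),np.sin(a),0]); ey=np.array([-ex[1],ex[0],0]); B=g+.07*ex-[0,0,.06]
S=np.array([.5898,.0343,.17]); d=(B-S)*1000; print('bail-seat ex,ey,z',d@ex,d@ey,d[2])
for n,P in(('bail',B),('bail+y',B+.025*ey),('bail-y',B-.025*ey),('bot -y -x',B-[0,0,.13]-.068*ex-.04*ey),('bot -y +x',B-[0,0,.13]+.068*ex-.04*ey)): print(n,proj(f,P).round(1))
gy=cv2.cvtColor(im,cv2.COLOR_RGB2GRAY); A=proj(f,B-[0,0,.13]-.068*ex-.04*ey); C=proj(f,B-[0,0,.13]+.068*ex-.04*ey)
for t in np.linspace(.1,.9,7):
    p=A+t*(C-A); c=int(round(p[0])); print(c,'exp %.1f'%p[1],gy[int(p[1])-8:int(p[1])+9,c])
b=proj(f,B).astype(int)
for r in range(b[1]-10,b[1]+14,2): print(r,gy[r,b[0]-16:b[0]+18:2])
print('x0',b[0]-16)
E
```

```text
time: 23.4
position: [0.4494, 0.0205, 0.3153]
tool_rot: [-0.053, 0.998, -0.0, 0.024]
ft_force: [-0.2, -1.5, -2.4]
grip_width: 0.0131
grip_force: 60.0
t23.40 grasp [0.4519 0.0207 0.2643] yaw0.105 zax [ 0.048  0.002 -0.999] F [-0.17 -1.51 -2.37] w0.0131 gf60.0
bail-seat ex,ey,z -68.52987450938724 1.3439025072056558 34.34682794394902
bail [278.  186.1]
bail+y [272.4 181.9]
bail-y [283.8 190.4]
bot -y -x [267.8 241.4]
bot -y +x [306.5 221.4]
272 exp 239.4 [60 63 65 61 60 61 58 60 69 78 74 74 76 72 76 75 76]
277 exp 236.8 [45 36 38 42 42 40 44 58 60 67 80 75 71 74 76 75 73]
282 exp 234.1 [ 60  59  57  61  61  53  59  58  86 113  95  74  76  76  71  71  73]
287 exp 231.4 [ 43  41  41  41  40  41  53  60  68 102 116  76  72  75  76  73  73]
292 exp 228.7 [ 62  60  62  60  60  57  58  60  71 107 130 100  72  76  75  77  73]
297 exp 226.1 [ 43  44  47  40  46  48  57  61  93 140 133  88  86  82  86  85  85]
303 exp 223.4 [ 45  48  51  46  45  54  62  70 111 145 131  87  88  90  88  87  90]
176 [ 39  40  37  33  49 103 150 150 152 151 150 148 149 148 145 148 146]
178 [ 39  38  53 104 149 150 151 149 147 150 151 149 147 149 149 147 147]
180 [ 39 105 149 145 149 152 149 149 150 150 148 152 145 150 151 150 148]
182 [ 40 146 149 149 117  94 140 135 148 148 150 150 150 145 148 151 149]
184 [ 80 146 150 148  77  66  93  79 123 141 149 150 150 150 150 148 144]
186 [100 148 149 148  98  73 150 132  75  87 126 147 148 148 151 148 123]
188 [ 87 149 151 149 109  68 149 149 138  89  81 108 144 150 148 148  77]
190 [ 87 149 150 146 109  65 149 151 150 149 101  83  98 150 149 147  95]
192 [ 85 146 149 150 112  63 140 150 150 150 150 115  87 132 151 147 147]
194 [ 73 116 136 146 121  63 132 147 148 148 149 148  83  95 151 143 146]
196 [ 66  72  71 121 125  61 131 147 150 152 148 147 109  80  82  65 122]
198 [ 63  68  72  69  82  63 128 146 147 151 148 140  82  61  58  60  68]
x0 262
```

The basket is level and its bail matches the prediction. Advancing over the hook's lower tip.

```bash
python3 -m crank '[[-0.6,-0.05,0.1,0,0,0,1],[-1.2,-0.05,0.2,0,0,0,1],[-1.4,-0.03,0.3,0,0,0,1],[-1.0,0,0.2,0,0,0,1],[0,0,0,0,0,0,1]]'>/dev/null; cat >> h.py <<'E'
def bl():
    o=robot.get_obs(); m=R.from_quat(o['tool_rot']).as_matrix(); g=o['position']+m@[0,0,.051]; a=.108
    ex=np.array([np.cos(a),np.sin(a),0]); ey=np.array([-ex[1],ex[0],0]); B=g+.07*ex-[0,0,.06]
    d=(B-[.5898,.0343,.17])*1000; print('t%.2f bail-seat ex %.1f ey %.1f z %.1f'%(o['time'],d@ex,d@ey,d[2]),'F(rail)',R.from_euler('z',-a).apply(o['ft_force']).round(1),'gf%.0f'%o['grip_force']); return B
E
python3 - <<'E'
from h import *
B=bl(); sh((10,0,0),(0,0,10)); f='s9.png'; im=snap('side',f); gy=cv2.cvtColor(im,cv2.COLOR_RGB2GRAY)
ex=np.array([np.cos(.108),np.sin(.108),0]); S=np.array([.5898,.0343,.17])
T=S-.016*ex+[0,0,.013]; print('bail',proj(f,B),'tip cap',proj(f,T),'seat',proj(f,S),'curl bottom',proj(f,S-[0,0,.008]))
t=proj(f,T).astype(int)
for r in range(t[1]-16,t[1]+20,1): print(r,gy[r,t[0]-20:t[0]+32:2])
print('x0',t[0]-20)
E
```

```text
t24.07 bail-seat ex -24.8 ey -1.0 z 28.1 F(rail) [-0.7 -0.7 -3.8] gf60
(10, 0, 0) -> [-1.    0.    0.05]
(0, 0, 10) -> [-0.05 -0.   -1.  ]
bail [291.5667 182.5057] tip cap [293.8484 185.775 ] seat [298.3656 187.5595] curl bottom [298.3391 189.9257]
169 [ 39  40  38  41  37  39  37  43  33  38  65  82  58 144 146 146 136  80
  44  49  56  53  53 116 144 148]
170 [ 36  39  35  40  42  35  39  38  38  44 111 121  58 130 148 149 147 128
  65  46  51  50  55  60 121 148]
171 [ 39  36  35  42  41  38  36  36  57  90 139 128  63 114 149 148 146 150
 111  54  45  50  53  52  72 138]
172 [ 38  37  37  40  39  41  36  51 101 136 145 146  77  80 149 149 144 150
 148  92  51  46  53  52  57  93]
173 [ 35  38  36  35  40  37  81 110 140 147 147 148  89  60 142 150 150 150
 148 137  78  43  50  53  54  54]
174 [ 36  38  40  38  38  81 135 149 150 144 148 147 117  60 130 148 151 150
 149 148 126  60  48  50  56  55]
175 [ 38  41  43  40  81 135 148 151 146 148 147 148 127  69 114 146 151 148
 147 147 146 113  51  50  53  52]
176 [ 34  36  40  83 136 146 146 144 149 146 147 145 148  78  82 148 152 1
[... 2451 characters left out ...]
55  63 140 150 150 148 147]
199 [ 61 118 149 148 148 148  68  93  75  62  58  64  60  61  61  63  54  53
  55  53  53 109 144 151 148 147]
200 [ 59 101 144 148 148 142  69  65  62  60  58  63  61  59  61  59  56  52
  56  55  54  59 124 142 150 150]
201 [ 58 107 148 146 142 114  70  59  61  60  62  61  62  61  63  57  55  56
  52  57  53  55  82 108 145 149]
202 [ 58  97 132 129 113  72  63  61  63  59  60  62  60  60  61  62  60  54
  53  55  54  53  58  70 126 147]
203 [ 57  66  89  83  71  60  60  57  62  59  63  60  60  63  60  63  67  59
  59  54  56  55  54  65  91 138]
204 [ 55  69  89  75  61  59  63  63  56  61  59  58  60  59  60  63  92  66
  56  52  54  55  60  78  71 133]
x0 273
```

Side-view pixels agree with the prediction: bail at (291.6,182.5), hook tip column 295 and curl centre column 299. Moving over the curl and then down.

```bash
python3 -m crank '[[-0.8,0.05,0.04,0,0,0,1],[-0.8,0.05,0.04,0,0,0,1],[-0.6,0,0.03,0,0,0,1],[0,0,0,0,0,0,1]]'>/dev/null;  python3 -c "
from h import *
bl()"; python3 -m crank '[[0.02,0,0.4,0,0,0,1],[0.02,0,0.4,0,0,0,1],[0,0,0,0,0,0,1]]'>/dev/null;  python3 -c "
from h import *
bl()"
```

```text
t24.62 bail-seat ex -3.1 ey -0.1 z 28.5 F(rail) [ 0.2 -0.  -3.3] gf60
t25.00 bail-seat ex -4.4 ey 0.1 z 19.8 F(rail) [-0.8  1.2 -3. ] gf60
```

```bash
python3 -m crank '[[-0.3,0,0,0,0,0,1],[0.02,0,0.3,0,0,0,1],[0,0,0.3,0,0,0,1],[0,0,0,0,0,0,1]]'>/dev/null;  python3 -c "
from h import *
bl()"; python3 -m crank '[[-0.1,0,0.3,0,0,0,1],[-0.05,0,0.3,0,0,0,1],[0,0,0,0,0,0,1]]'>/dev/null;  python3 -c "
from h import *
bl()"
```

```text
t25.50 bail-seat ex -1.0 ey 0.0 z 14.2 F(rail) [-0.  -0.8 -3.7] gf60
t25.88 bail-seat ex 0.9 ey 0.0 z 8.3 F(rail) [ 0.2 -0.4 -2.6] gf60
```

```bash
python3 -m crank '[[0,0,0.3,0,0,0,1],[0,0,0,0,0,0,1]]'>/dev/null;  python3 -c "
from h import *
bl()"; python3 -m crank '[[0,0,0.25,0,0,0,1],[0,0,0,0,0,0,1]]'>/dev/null;  python3 -c "
from h import *
bl()";python3 -m crank '[[0,0,0.15,0,0,0,1],[0,0,0,0,0,0,1]]'>/dev/null;  python3 -c "
from h import *
bl()"
```

```text
t26.12 bail-seat ex 1.0 ey -0.0 z 5.4 F(rail) [ 0.7 -0.2 -2.8] gf60
t26.38 bail-seat ex 1.2 ey -0.1 z 2.9 F(rail) [-0.9  1.  -3.2] gf60
t26.62 bail-seat ex 1.4 ey -0.1 z 1.5 F(rail) [-0.4  0.4 -2.2] gf60
```

```bash
python3 -m crank '[[0,0,0.15,0,0,0,1],[0,0,0,0,0,0,1]]'>/dev/null;  python3 -c "
from h import *
bl()"; python3 -m crank '[[0,0,0.1,0,0,0,1],[0,0,0,0,0,0,1]]'>/dev/null;  python3 -c "
from h import *
bl()";python3 -m crank '[[0,0,0.1,0,0,0,1],[0,0,0,0,0,0,1]]'>/dev/null;  python3 -c "
from h import *
bl()"
```

```text
t26.88 bail-seat ex 1.4 ey -0.1 z 0.0 F(rail) [-0.3  1.2 -2.4] gf60
t27.12 bail-seat ex 1.9 ey -0.2 z -0.6 F(rail) [ 1.3 -0.4 -0.9] gf60
t27.38 bail-seat ex 2.4 ey -0.3 z -1.2 F(rail) [-0.6  0.   1.9] gf60
```

The load moved onto the hook at z ≈ -0.5 mm, so the bail is seated. I'll ease off slightly, then release and back off upward.

```bash
python3 -m crank '[[0,0,-0.06,0,0,0,1],[0,0,0,0,0,0,1],[0,0,0,0,0,0,0.9],[0,0,0,0,0,0,0.8],[0,0,0,0,0,0,0.65]]' 20; python3 -m crank '[[0,0,0,0,0,0,0.5],[0,0,0,0,0,0,0.4],[0,0,0,0,0,0,0.4],[0,0,0,0,0,0,0.4]]'; python3 -c "
from h import *
bl()
f='s10.png'; snap('side',f)"
```

```text
time: 28.0
position: [0.5192, 0.0267, 0.2795]
tool_rot: [-0.052, 0.998, -0.0, 0.024]
ft_force: [0.1, -0.6, -0.8]
grip_width: 0.0212
grip_force: 0.0
time: 28.5
position: [0.5193, 0.0267, 0.2797]
tool_rot: [-0.052, 0.998, -0.0, 0.025]
ft_force: [-0.1, 0.5, 0.0]
grip_width: 0.0509
grip_force: 0.0
t28.50 bail-seat ex 1.6 ey -0.1 z -1.3 F(rail) [-0.   0.5  0. ] gf0
```

```bash
python3 -m crank '[[0,0,-0.8,0,0,0,0.4],[0,0,-2,0,0,0,0.4],[0,0,-3,0,0,0,0.4],[0,0,-4,0,0,0,0.4],[1,0,-4,0,0.05,0,0.4]]'>/dev/null; python3 -m crank '[[4,0,-2,0,0,0,0.4],[4,0,0,0,0,0,0.4],[1.5,0,0,0,0,0,0.4],[0,0,0,0,0,0,0.4],[0,0,0,0,0,0,0.4]]'; python3 - <<'E'
from h import *
st(); f='s11.png'; im=snap('side',f); gy=cv2.cvtColor(im,cv2.COLOR_RGB2GRAY); a=.108
ex=np.array([np.cos(a),np.sin(a),0]); ey=np.array([-ex[1],ex[0],0]); B=np.array([.5898,.0343,.17])+.0015*ex
A=proj(f,B-[0,0,.13]-.068*ex-.04*ey); C=proj(f,B-[0,0,.13]+.068*ex-.04*ey); print('bottom edge exp',A,C)
for t in np.linspace(.1,.9,6):
    p=A+t*(C-A); c=int(round(p[0])); print(c,'exp %.1f'%p[1],gy[int(p[1])-10:int(p[1])+11,c])
hsv=cv2.cvtColor(im,cv2.COLOR_RGB2HSV)
for nm,lo,hi in(('green',(45,100,40),(85,255,255)),('orange',(5,150,90),(18,255,255)),('blue',(100,150,60),(125,255,255))):
    n,_,s,c=cv2.connectedComponentsWithStats(cv2.inRange(hsv,lo,hi)); print(nm,[(c[i].round(1),s[i,4]) for i in range(1,n) if s[i,4]>8])
print('green exp',proj(f,B-.07*ex+[0,0,.06]),'top',proj(f,B-.07*ex+[0,0,.082]))
E
```

```text
time: 29.8
position: [0.4093, 0.0154, 0.4373]
tool_rot: [-0.052, 0.999, -0.002, 0.0]
ft_force: [0.1, 0.6, -0.0]
grip_width: 0.052
grip_force: 0.0
t29.80 grasp [0.4094 0.0152 0.3863] yaw0.104 zax [ 0.    -0.003 -1.   ] F [ 0.11  0.59 -0.05] w0.0520 gf0.0
bottom edge exp [288.5909 240.3778] [324.7976 221.2115]
292 exp 238.5 [62 60 55 58 57 60 52 57 59 61 60 66 74 74 74 75 70 75 72 73 76]
298 exp 235.4 [60 62 61 54 55 55 57 55 56 58 61 67 73 70 73 73 74 73 73 72 71]
304 exp 232.3 [60 61 49 41 39 38 43 39 51 59 66 66 78 74 72 76 75 75 73 75 72]
310 exp 229.3 [59 60 52 53 52 51 51 50 59 59 64 72 75 72 76 72 73 76 76 72 76]
315 exp 226.2 [58 61 61 58 54 57 55 53 57 60 60 70 77 74 75 75 76 77 75 71 74]
321 exp 223.1 [62 60 47 42 39 42 43 45 49 63 68 82 87 91 87 88 87 86 81 75 77]
green [(array([124.4, 163.4]), np.int32(15)), (array([276.7, 172.5]), np.int32(21))]
orange [(array([287.9, 163.3]), np.int32(17)), (array([370.2, 355.9]), np.int32(108)), (array([253.5, 366. ]), np.int32(114))]
blue [(array([92.4, 48.7]), np.int32(163)), (array([283.8, 149.4]), np.int32(107)), (array([313.9, 168.8]), np.int32(128)), (array([396.5, 239.4]), np.int32(449))]
green exp [278.1573 178.2044] top [277.9976 171.0942]
```

The basket hangs level with its bottom edge on the expected line. I'll let it settle, check that nothing is moving, and hand in.

```bash
python3 -m crank '[[0,0,0,0,0,0,0.4],[0,0,0,0,0,0,0.4],[0,0,0,0,0,0,0.4],[0,0,0,0,0,0,0.4],[0,0,0,0,0,0,0.4]]'>/dev/null; python3 - <<'E'
from h import *
a=load('s11.png')['im']; b=snap('side','s12.png'); d=np.abs(a.astype(int)-b).max(2)[140:260,255:340]; print('changed px',(d>45).sum())
s=load('side0.png')['im']; 
for n,(x0,x1,y0,y1) in dict(tape=(247,280,247,272),bottle=(330,352,172,208),kit=(376,420,230,256)).items(): print(n,np.abs(s[y0:y1,x0:x1].astype(int)-b[y0:y1,x0:x1]).mean().round(1))
E
```

```text
changed px 5
tape 18.1
bottle 3.4
kit 4.4
```

```bash
python3 -c "
from rig import ticket
print(ticket.hand_in())"
```

```text
the job is handed in; nothing more can be done
None
```

I handed the job in at about 30.5 s: the steel hook is in the sleeve's groove and the basket hangs level and still from it. The gripper is clear. The bottle and kit box look unchanged in the side view; the tape's patch looks different there, probably from shadow, and I did not check it further.

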